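Stack the spice trays with air between them

TASK

Build up the tray stack on the low footless base tray: the deep undivided tray first, then the tray with one divider, then the shallow tray with two dividers, and the lid on top, all squarely in line. Turn each tray end for end to the one below it, its pull tab at the opposite end, so that its feet stand on the rim instead of dropping into the slots; the lid may go either way round but must be fully seated. Leave the timer and the matchbox where they are.

Things in the scene. Friction and masses are not known exactly. Their poses are not given: they have to be found in the camera images.
- base: Fixed base of the stack: footless undivided wooden tray, body 100 mm (x) by 56 mm (y), rim 20 mm up, walls 4 mm. Origin: middle of its underside; x points to its pull tab (towards the robot), z up. A tray put on it, or on another tray, with its tab at the same end drops 10 mm, feet in slots; with its tab at the other end, bodies in line, its soles stand on the rim.
- deep_tray: Open wooden tray, 48 mm tall with feet, the tallest, with no divider; body 100 mm (x) by 56 mm (y), 4 mm walls, floor plate 10 to 13 mm up. Grip across y on the plain long sides at x = 0. Feet 10 mm tall at x = +40 and -20 mm, y 19 to 33 mm both sides. Origin: middle of the body at sole level; x points to the pull tab, z up. Starts upright on the worktop, yaw varies; about 160 g.
- middle_tray: Open wooden tray, 38 mm tall with feet, with one cross divider; body 100 mm (x) by 56 mm (y), 4 mm walls, floor plate 10 to 13 mm up. Grip across y on the plain long sides at x = 0. Feet 10 mm tall at x = +40 and -20 mm, y 19 to 33 mm both sides. Origin: middle of the body at sole level; x points to the pull tab, z up. Starts upright on the worktop, yaw varies; about 160 g.
- shallow_tray: Open wooden tray, 28 mm tall with feet, the lowest with feet, two cross dividers; body 100 mm (x) by 56 mm (y), 4 mm walls, floor plate 10 to 13 mm up. Grip across y on the plain long sides at x = 0. Feet 10 mm tall at x = +40 and -20 mm, y 19 to 33 mm both sides. Origin: middle of the body at sole level; x points to the pull tab, z up. Starts upright on the worktop, yaw varies; about 160 g.
- lid: Wooden lid: plate 100 mm (x) by 56 mm (y), 4 to 9 mm above the origin; below it a plug 82 x 38 x 4 mm for a tray mouth of 92 x 48 mm (dividers end 6 mm under the rim); on top a bar handle 44 mm along x, 12 mm across y, from 9 to 31 mm up: grip it across y. Origin: middle of the plug's underside; z up; same both ways round. Starts flat, any yaw; 100 g.
- timer: Bystander: round white and dark minute timer, 63 x 61 mm, 42 mm tall, loose, standing among the trays (a second one at the back wall does not matter). Origin: centre of its underside.
- matchbox: Bystander: matchbox lying flat, 36 x 53 mm, 15 mm tall, loose. Origin: centre of its underside.
- deep_tray_tab (a point): Middle of the deep tray's flat pull tab (sticks out 13 mm at one end, just under the rim), 56 mm from the body's middle along its +x, 44 mm above its origin. Slots in the tops of the long walls, 16 mm wide and 12 mm deep, lie at x = +40 and -20 mm, as on the base.
- middle_tray_tab (a point): Middle of the middle tray's flat pull tab (sticks out 13 mm at one end, just under the rim), 56 mm from the body's middle along its +x, 34 mm above its origin. Slots in the tops of the long walls, 16 mm wide and 12 mm deep, lie at x = +40 and -20 mm, as on the base.
- shallow_tray_tab (a point): Middle of the shallow tray's flat pull tab (sticks out 13 mm at one end, just under the rim), 56 mm from the body's middle along its +x, 24 mm above its origin. Slots in the tops of the long walls, 16 mm wide and 12 mm deep, lie at x = +40 and -20 mm, as on the base.

How it is judged:
On the way, in this order (a step that is already met when the one before it is completed fails the run):
1. the deep tray stands released on the rim of the base, tab opposite the base's tab (horizontal distance between deep_tray and base below 0.01 m and z of deep_tray in the frame of base between 0.017 and 0.023 m and angle between the x axis of deep_tray and the x axis of base, either way round below 0.15 rad and angle between deep_tray's own z axis and vertical below 0.06 rad and x of deep_tray_tab in the frame of base below -0.03 m and contact force between the fingers and deep_tray below 0.05 N and linear speed of deep_tray below 0.02 m/s), for 0.2 s.
2. the middle tray stands released on the rim of the deep tray, tabs opposite (horizontal distance between middle_tray and deep_tray below 0.01 m and z of middle_tray in the frame of deep_tray between 0.045 and 0.051 m and angle between the x axis of middle_tray and the x axis of deep_tray, either way round below 0.15 rad and angle between middle_tray's own z axis and vertical below 0.06 rad and x of middle_tray_tab in the frame of deep_tray below -0.03 m and contact force between the fingers and middle_tray below 0.05 N and linear speed of middle_tray below 0.02 m/s), for 0.2 s.
3. the shallow tray stands released on the rim of the middle tray, tabs opposite (horizontal distance between shallow_tray and middle_tray below 0.01 m and z of shallow_tray in the frame of middle_tray between 0.035 and 0.041 m and angle between the x axis of shallow_tray and the x axis of middle_tray, either way round below 0.15 rad and angle between shallow_tray's own z axis and vertical below 0.06 rad and x of shallow_tray_tab in the frame of middle_tray below -0.03 m and contact force between the fingers and shallow_tray below 0.05 N and linear speed of shallow_tray below 0.02 m/s), for 0.2 s.
4. the lid is seated on the shallow tray and released (horizontal distance between lid and shallow_tray below 0.01 m and z of lid in the frame of shallow_tray between 0.021 and 0.027 m and angle between the x axis of lid and the x axis of shallow_tray, either way round below 0.15 rad and angle between lid's own z axis and vertical below 0.06 rad and contact force between the fingers and lid below 0.05 N and linear speed of lid below 0.02 m/s), for 0.2 s.
At the end, for the whole second after the job is handed in: Deep tray on the base, middle on it, shallow on that, lid on top: each within 10 mm and 0.15 rad of the one below, upright, at its seated height within 3 mm (feet on the rim, lid plug inside), each tray's tab at the end opposite to the tab below; all released and at rest (all of step 1 and all of step 2 and all of step 3 and all of step 4); the robot touches nothing.
It fails at once if the timer is shifted by more than 30 mm (distance of timer from where it was at the start of the episode above 0.03 m).
It fails at once if the matchbox is shifted by more than 30 mm (distance of matchbox from where it was at the start of the episode above 0.03 m).
It also fails if it takes over 96 s, if anything falls off the work surface, if the arm or the gripper's body presses on something with over 40 N, if the wrist force passes 120 N, or if a joint passes its speed limit or range.

ROBOT

A 6-joint arm with a two-finger parallel gripper is mounted at the origin on a cart in front of the work surface, level with it; the furniture and walls round the work are solid. World frame = base frame: x ahead of the robot, y to its left, z up, the work surface at z = 0. Lengths are in m, angles in rad, forces in N, time in s.
With the tool pointing down it reaches from about 0.275 to 0.75 m from the base axis. Payload 10.2 kg.
Tool frame: the origin (TCP) lies at the very end of the fingers, on their centre line; the grasp point (between the pads) lies 19 mm behind it; z points along the fingers, y is the line along which they close (so a half turn about z gives the same grasp; the last joint's range is limited). The gripper opens to 88 mm and grips with 3 to 60 N. Pads are 18 mm wide; open, the fingers measure 123 mm over their backs; the gripper's body (75 mm by 187 mm) begins 45 mm behind the grasp point.
Start: joints at [0.905, 0.313, 1.498, -0, 1.331, -0.223], TCP at [0.225, 0.474, 0.239] pointing down, gripper open.
Joint ranges: [-2.94, 2.94], [-0.97, 2.17], [0.19, 2.56], [-1.23, 4.37], [0.02, 3.11], [-2.88, 2.88]. Speed limits (rad/s): [2.39, 2.39, 3.01, 3.14, 3.14, 3.14].

INTERFACE

Orientations are given as a rotation vector (axis times angle).
In Python, from workcell import env gives the robot as it stands. The module is installed in compiled form; this text tells all that it offers.
- The arm moves only by the tool drive_tool, never from a script. Its arguments are lists of equal length, an entry for each row: "fingers": the closure, from -1 (fully open) to 1 (shut); "delta_pos": the shift along the tool's x, y, z in cm, a list of three; "turn": the turn, a rotation vector about the tool's x, y, z in units of 8 degrees (1.0 is 8 degrees), a list of three. In form: {"fingers": [fingers, ...], "delta_pos": [[x, y, z], ...], "turn": [[rx, ry, rz], ...]}. A call has 1 to 8 rows; each row is the pose to reach, as a shift and turn from the pose commanded when the call began, along the tool's axes at that moment; what a row does not reach only later rows make up. A row lasts 1/8 s, in which the tool goes at most 62.5 mm and 10.7 degrees, less where a joint would pass 70% of its speed; a pose out of reach is approached as far as the arm can. A call with a gripper value outside its range is refused whole. The fingers move at their own pace and stop on an object; "grip_force" is the grip in N (left out, the last holds). Time passes only in rows, so rows that repeat a pose let the fingers close. It gives the time, the measured TCP pose, the force, the opening and the grip force at its end, in the units of the state.
- env.read_state(): the state, without advancing time (a new reading comes with each control period).
- env.snapshot(name): name is "side" or "top" or "wrist"; returns a dict with "frame" (420x560x3 uint8, blue, green, red), "depth" (420x560 float32, m along the optical axis (not along the pixel's ray), 0 where there is no reading), "mtx" (3x3 intrinsics, pixels), "pose" (4x4, takes a point from camera to world coordinates). Camera axes: x right, y down, z forward; pixel columns grow to the right and rows downward; lengths in m; the calibration is good to about 2 mm. The wrist camera is an equidistant fisheye: a pixel r from the principal point sees the ray r / f radians off the axis. A picture is of the moment at which its call begins.
- env.close_job(): hands the job in; it is judged then, once.
Trained networks look in a picture, given as the dict that the camera call returned (one of the last four; its "shot" number tells which), for a name from the list of things; names that differ only in an ending like _2 or _b are one class to them, and where a whole thing is asked for, a point or a joint stands for the part that bears it (a point fixed in the world has none). Each returns a list of dicts, best first, with "score" (0 to 1); they miss things now and then, are a little off and sometimes report something else, mostly with a low value. They report only what shows in the picture. A call takes as long as a camera call.
- env.search_frame(label, picture): "location" ([x, y, z] in m, in the coordinates of the camera as it stood for that picture, good to about 4 mm: the middle of the surface that is visible of it).
- env.pinpoint(label, picture): "location" ([x, y, z] in m, in the coordinates of the camera as it stood for that picture, good to about 4 mm: a listed point, or the origin of a listed thing).
The state is a dict: "clock": time; "q": joint angles; "dq": joint speeds; "joint_efforts": joint torques, N m; "position": TCP position; "tool_rot": TCP orientation; "wrist_force": force on the tool from outside, world axes, zero at the start; "ft_torque": the same for the moment, N m; "width": finger opening in m; "finger_force": force on a finger pad.
Only numpy, scipy, OpenCV 4.12 (cv2) and the standard library are available. Lean on these libraries where they do the work, as an engineer would, in place of code of your own. Each camera call takes 0.05 s, during which the arm holds its last target. There are 200 camera calls.

## Working session

There is one attempt and no reset: what is moved stays moved. The work goes in short steps, Python scripts to look and compute and a tool call to move; the robot and the scene stay as the last step left them, time stands still between calls to the robot, and variables do not carry over. Pictures are saved under pics/ and viewed, at most 14 in all, crops included, and the job is handed in when it is done.

Besides the shell and the picture viewer there is one more tool, called after "Request:" in YAML: its name, and indented under it one key for each argument. drive_tool: Moves the arm, as the interface text tells. Its arguments: {"type":"object","properties":{"fingers":{"type":"array","items":{"type":"number"}},"delta_pos":{"type":"array","items":{"type":"array","items":{"type":"number"}}},"turn":{"type":"array","items":{"type":"array","items":{"type":"number"}}},"grip_force":{"type":"number"}},"required":["fingers","delta_pos","turn"]}

```bash
mkdir -p pics
cat > h.py <<'E'
import numpy as np, cv2
from workcell import env
from scipy.spatial.transform import Rotation as R
def w(p,s): return (s["pose"]@np.r_[p,1])[:3]
def cloud(s):
    d=s["depth"];v,u=np.nonzero(d>0);z=d[v,u];K=s["mtx"]
    P=np.c_[(u-K[0,2])/K[0,0]*z,(v-K[1,2])/K[1,1]*z,z]
    return P@s["pose"][:3,:3].T+s["pose"][:3,3],u,v
E
python3 - <<'E'
from h import *
st=env.read_state();print({k:np.round(v,3) for k,v in st.items()})
for n in("top","side"):
    s=env.snapshot(n);cv2.imwrite(f"pics/{n}0.png",s["frame"]);print(n,np.round(s["pose"],3).tolist(),np.round(s["mtx"],1).tolist())
    for l in "base deep_tray middle_tray shallow_tray lid timer matchbox deep_tray_tab middle_tray_tab shallow_tray_tab".split():
        for r in env.pinpoint(l,s)[:2]: print(l,round(r["score"],2),np.round(w(r["location"],s),3))
E
```

```text
{'clock': np.float64(0.0), 'q': array([ 0.905,  0.313,  1.498, -0.   ,  1.331, -0.223]), 'dq': array([ 0.001,  0.001,  0.001, -0.002, -0.002, -0.   ]), 'joint_efforts': array([ 1.0000e-03, -4.0222e+01, -2.5226e+01,  6.9000e-02,  3.5000e-02,
       -0.0000e+00]), 'position': array([0.225, 0.474, 0.238]), 'tool_rot': array([-6.900e-01, -3.064e+00,  2.000e-03]), 'wrist_force': array([-0.101,  0.424,  0.309]), 'ft_torque': array([ 0.016, -0.035, -0.04 ]), 'finger_force': np.float64(0.0), 'width': np.float64(0.088)}
top [[0.028, -0.988, 0.149, 0.417], [-1.0, -0.028, -0.0, -0.002], [0.004, -0.149, -0.989, 1.013], [0.0, 0.0, 0.0, 1.0]] [[444.4, 0.0, 275.8], [0.0, 444.4, 213.5], [0.0, 0.0, 1.0]]
base 0.8 [0.445 0.177 0.002]
deep_tray 0.96 [ 0.462 -0.174  0.   ]
middle_tray 0.84 [ 0.639 -0.163 -0.002]
shallow_tray 0.81 [ 0.645  0.013 -0.002]
lid 0.91 [ 0.647  0.168 -0.002]
timer 0.7 [0.447 0.    0.001]
matchbox 0.88 [ 0.547 -0.083 -0.   ]
deep_tray_tab 0.79 [ 0.516 -0.187  0.046]
middle_tray_tab 0.97 [ 0.621 -0.111  0.035]
shallow_tray_tab 0.88 [ 0.664 -0.038  0.018]
side [[0.134, -0.848, 0.512, -0.005], [-0.991, -0.107, 0.082, -0.091], [-0.014, -0.519, -0.855, 0.989], [0.0, 0.0, 0.0, 1.0]] [[496.4, 0.0, 291.8], [0.0, 496.4, 212.6], [0.0, 0.0, 1.0]]
base 0.56 [0.449 0.173 0.002]
deep_tray 0.56 [ 0.459 -0.177 -0.002]
middle_tray 0.83 [ 0.633 -0.168  0.001]
middle_tray 0.32 [ 0.642  0.01  -0.001]
shallow_tray 0.8 [ 0.643  0.012 -0.003]
lid 0.71 [ 0.649  0.165 -0.001]
timer 0.63 [ 0.445 -0.011 -0.   ]
matchbox 0.77 [ 0.547 -0.094 -0.002]
deep_tray_tab 0.89 [ 0.513 -0.193  0.042]
middle_tray_tab 0.75 [ 0.623 -0.112  0.03 ]
shallow_tray_tab 0.63 [ 0.664 -0.039  0.024]
```

View pics/top0.png

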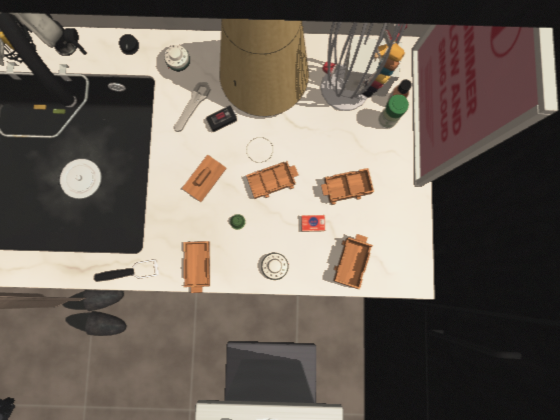

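View pics/side0.png

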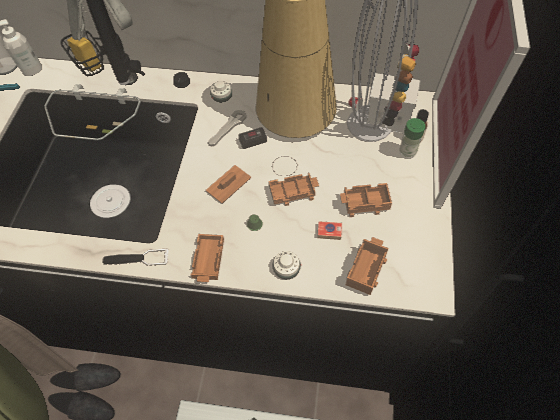

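The pictures agree with the networks. In the top view the base is at (197,264) with its tab down at (197,289), the deep tray at (352,262), the middle tray at (348,186) with its tab on the left, the shallow tray at (272,180) with its tab on the right, and the lid at (204,178). There is a small green object at (237,222). Next I refine the poses from depth.

```bash
cat >> h.py <<'E'
from scipy.optimize import least_squares
def fit(P,c,yaw,zr,tol=.003):
    "fit rim midline 96x52 mm to points at rim height"
    Q=P[(np.abs(P[:,2]-zr)<tol)&(np.hypot(P[:,0]-c[0],P[:,1]-c[1])<.062)][:,:2]
    def f(p):
        k,s=np.cos(p[2]),np.sin(p[2]);d=Q-p[:2]
        a=np.abs(np.c_[k*d[:,0]+s*d[:,1],-s*d[:,0]+k*d[:,1]])-[.048,.026]
        sd=np.hypot(*np.maximum(a,0).T)+np.minimum(a.max(1),0)
        return sd
    r=least_squares(f,[c[0],c[1],yaw],loss="soft_l1",f_scale=.002,x_scale=[.01,.01,.1])
    return r.x,len(Q),np.median(np.abs(f(r.x)))
def rect(P,c,z0,z1,r=.065):
    Q=P[(P[:,2]>z0)&(P[:,2]<z1)&(np.hypot(P[:,0]-c[0],P[:,1]-c[1])<r)][:,:2]
    (cx,cy),(a,b),th=cv2.minAreaRect((Q*1000).astype(np.float32))
    if a<b: th+=90
    return cx/1000,cy/1000,np.deg2rad(th),max(a,b),min(a,b),len(Q)
def toolyaw(st):
    m=R.from_rotvec(st["tool_rot"]).as_matrix();return m,np.arctan2(m[1,0],m[0,0])
E
python3 - <<'E'
from h import *
G=dict(base=((.447,.175),np.pi,.02),deep=((.461,-.175),-.27,.048),middle=((.636,-.165),1.84,.038),shallow=((.644,.012),-1.2,.028))
for n in("top","side"):
    s=env.snapshot(n);P,u,v=cloud(s)
    q=P[(abs(P[:,0]-.55)<.03)&(abs(P[:,1]-.03)<.03)];print(n,"table z",np.median(q[:,2]))
    for k,(c,y,z) in G.items():
        x,N,e=fit(P,c,y,z);print(k,np.round(x,4),N,round(e*1000,2))
    print("lid",np.round(rect(P,(.648,.167),.006,.04),3)); print("handle",np.round(rect(P,(.648,.167),.022,.04),3))
    q=P[(abs(P[:,0]-.547)<.03)&(abs(P[:,1]-.085)<.03)];print("green",q[q[:,2]>.01].mean(0),q[:,2].max())
    for nm,b in(("timer",(.446,-.005)),):
        print(nm,np.round(rect(P,b,.01,.06,.05),3))
st=env.read_state();m,y=toolyaw(st);print(np.round(m,3),y,st["q"])
E
```

```text
top table z 0.00015317375614909423
base [0.4473 0.1733 3.2089] 240 1.58
deep [ 0.4616 -0.1726 -0.2903] 242 1.47
middle [ 0.6356 -0.162   1.8092] 231 1.45
shallow [ 0.6456  0.0119 -1.194 ] 230 1.48
lid [6.3900e-01 1.5500e-01 2.5530e+00 9.9842e+01 8.6608e+01 9.8400e+02]
handle [  0.647   0.167   2.586  44.07   12.544 113.   ]
green [0.54677243 0.08590517 0.02343054] 0.030857797605422288
timer [ 4.4900e-01 -1.0000e-03  1.6030e+00  5.8252e+01  5.7868e+01  5.8500e+02]
side table z -0.001106236019254414
base [0.4459 0.1713 3.2053] 195 1.37
deep [ 0.4589 -0.1744 -0.2955] 205 1.28
middle [ 0.6333 -0.164   1.8086] 192 1.7
shallow [ 0.6434  0.0103 -1.1878] 163 1.58
lid [6.46000e-01 1.66000e-01 2.54000e+00 1.00983e+02 5.75620e+01 6.99000e+02]
handle [ 0.645  0.165  2.535 42.665 13.616 97.   ]
green [0.542879   0.0838044  0.02168077] 0.028236887039868597
timer [ 4.4600e-01 -3.0000e-03  2.5780e+00  5.7451e+01  5.6787e+01  5.9800e+02]
[[-0.904  0.428  0.   ]
 [ 0.428  0.904  0.   ]
 [-0.     0.    -1.   ]] 2.698767612542607 [ 9.04585242e-01  3.12902247e-01  1.49770313e+00 -2.91759349e-07
  1.33098452e+00 -2.23385974e-01]
```

```bash
cat > go.py <<'E'
import sys
from h import *
T={"deep":(.4603,-.1735,2.849),"mid":(.6345,-.163,1.809),"shal":(.6445,.011,1.950),"lid":(.646,.166,2.556),"base":(.4466,.1723,3.207)}
def to(x,y,z,psi):
    st=env.read_state();m,p=toolyaw(st);d=m.T@(np.r_[x,y,z]-st["position"])
    Rt=np.c_[[np.cos(psi),np.sin(psi),0],[np.sin(psi),-np.cos(psi),0],[0,0,-1]]
    t=R.from_matrix(m.T@Rt).as_rotvec()/np.deg2rad(8)
    print("dcm",np.round(d*100,2),"turn",np.round(t,2))
if __name__=="__main__":
    st=env.read_state();print(round(float(st["clock"]),2),np.round(st["position"],4),"psi",round(toolyaw(st)[1],4),"w",round(float(st["width"]),4),"F",np.round(st["wrist_force"],1),np.round(st["finger_force"],1),"q6",round(float(st["q"][5]),2))
    for a in sys.argv[1:]:
        n,z=a.split(":");x,y,p=T[n];print(a,end=" ");to(x,y,float(z),p)
E
python3 go.py deep:.12
```

```text
1.2 [0.225  0.4744 0.2387] psi 2.6988 w 0.088 F [0.3 0.5 0.7] 0.0 q6 -0.22
deep:.12 dcm [-49.02 -48.45  11.87] turn [ 0.    0.   -1.08]
```

Request:
drive_tool:
  fingers: [-1,-1,-1,-1,-1,-1,-1,-1]
  delta_pos:
    - [-6,-6,1.5]
    - [-12,-12,3]
    - [-18,-18,4.5]
    - [-24,-24,6]
    - [-30,-30,7]
    - [-36,-36,8.5]
    - [-42,-42,10]
    - [-49,-48.4,11.9]
  turn:
    - [0,0,0]
    - [0,0,-0.3]
    - [0,0,-0.5]
    - [0,0,-0.7]
    - [0,0,-1.08]
    - [0,0,-1.08]
    - [0,0,-1.08]
    - [0,0,-1.08]

```text
clock: 2.2
position: [0.392, 0.0083, 0.1548]
tool_rot: [0.457, 3.107, -0.0]
wrist_force: [0.8, 0.7, 0.2]
width: 0.0882
finger_force: 0.0
```

```bash
python3 go.py deep:.12 deep:.013
```

```text
2.2 [0.392  0.0083 0.1548] psi 2.8492 w 0.0882 F [0.8 0.7 0.2] 0.0 q6 -1.56
deep:.12 dcm [-11.78 -15.44   3.5 ] turn [0.   0.01 0.  ]
deep:.013 dcm [-11.77 -15.44  14.2 ] turn [0.   0.01 0.  ]
```

Request:
drive_tool:
  fingers: [-1,-1,-1,-1,-1,-1]
  delta_pos:
    - [-4,-5.2,1]
    - [-8,-10.4,2]
    - [-11.8,-15.4,3.5]
    - [-11.8,-15.4,5]
    - [-11.8,-15.4,5]
    - [-11.8,-15.4,5]
  turn:
    - [0,0,0]
    - [0,0,0]
    - [0,0,0]
    - [0,0,0]
    - [0,0,0]
    - [0,0,0]

```text
clock: 2.95
position: [0.4601, -0.1698, 0.1053]
tool_rot: [0.455, 3.108, 0.0]
wrist_force: [-1.2, -0.1, -0.1]
width: 0.0882
finger_force: 0.0
```

```bash
python3 go.py deep:.013
python3 - <<'E'
from h import *
s=env.snapshot("wrist");cv2.imwrite("pics/wr1.png",s["frame"])
E
```

```text
2.95 [ 0.4601 -0.1698  0.1053] psi 2.851 w 0.0882 F [-1.2 -0.1 -0.1] 0.0 q6 -1.87
deep:.013 dcm [-0.13 -0.35  9.23] turn [0.   0.   0.01]
```

View pics/wr1.png

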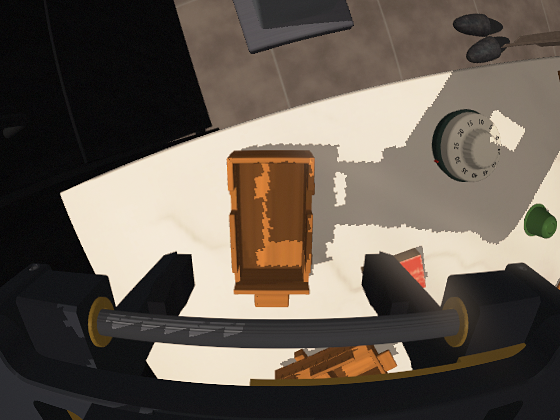

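The wrist view shows the deep tray at (271,225), centred between the fingers, with the timer and matchbox clear of them. I descend and grip.

Request:
drive_tool:
  fingers: [-1,-1,-1,-1,1,1,1,1]
  delta_pos:
    - [-0.1,-0.35,3]
    - [-0.1,-0.35,6]
    - [-0.1,-0.35,9.2]
    - [-0.1,-0.35,9.2]
    - [-0.1,-0.35,9.2]
    - [-0.1,-0.35,9.2]
    - [-0.1,-0.35,9.2]
    - [-0.1,-0.35,9.2]
  turn:
    - [0,0,0]
    - [0,0,0]
    - [0,0,0]
    - [0,0,0]
    - [0,0,0]
    - [0,0,0]
    - [0,0,0]
    - [0,0,0]
  grip_force: 20

```text
clock: 4.0
position: [0.4604, -0.1748, 0.0134]
tool_rot: [0.457, 3.107, -0.001]
wrist_force: [-0.9, 0.7, 5.7]
width: 0.0558
finger_force: 20.0
```

```bash
python3 go.py base:.12 base:.033
```

```text
4.0 [ 0.4604 -0.1748  0.0134] psi 2.8495 w 0.0558 F [-0.9  0.7  5.7] 20.0 q6 -1.88
base:.12 dcm [ 11.3   32.84 -10.68] turn [-0.    0.01 -2.56]
base:.033 dcm [11.31 32.84 -1.98] turn [-0.    0.01 -2.56]
```

Request:
drive_tool:
  fingers: [1,1,1,1,1,1,1,1]
  delta_pos:
    - [0,0,-4]
    - [0,0,-8]
    - [1.5,4.5,-11]
    - [3.5,10,-11]
    - [5.5,16,-11]
    - [7.5,22,-11]
    - [9.5,28,-11]
    - [11.3,32.85,-11]
  turn:
    - [0,0,0]
    - [0,0,0]
    - [0,0,-0.4]
    - [0,0,-0.8]
    - [0,0,-1.2]
    - [0,0,-1.8]
    - [0,0,-2.3]
    - [0,0,-2.56]

```text
clock: 5.0
position: [0.4459, 0.1747, 0.1228]
tool_rot: [0.106, -3.14, -0.0]
wrist_force: [0.2, -0.1, -1.9]
width: 0.0559
finger_force: 20.0
```

Request:
drive_tool:
  fingers: [1,1,1]
  delta_pos:
    - [0,0,0]
    - [0,0,0]
    - [0,0,0]
  turn:
    - [0,0,0]
    - [0,0,0]
    - [0,0,0]

```text
clock: 5.38
position: [0.4467, 0.1714, 0.1228]
tool_rot: [0.1, -3.14, 0.0]
wrist_force: [-0.6, 0.3, -1.5]
width: 0.0558
finger_force: 20.0
```

```bash
python3 go.py base:.12 base:.034
python3 - <<'E'
from h import *
s=env.snapshot("side");cv2.imwrite("pics/s1.png",s["frame"][120:330,100:400])
E
```

```text
5.38 [0.4467 0.1714 0.1228] psi -3.0782 w 0.0558 F [-0.6  0.3 -1.5] 20.0 q6 -1.51
base:.12 dcm [0.   0.09 0.28] turn [-0.   -0.   -0.01]
base:.034 dcm [0.   0.1  8.88] turn [-0.   -0.   -0.01]
```

Request:
drive_tool:
  fingers: [1,1,1,1,1,1]
  delta_pos:
    - [0,0.1,3]
    - [0,0.1,6]
    - [0,0.1,8]
    - [0,0.1,8.6]
    - [0,0.1,8.9]
    - [0,0.1,8.9]
  turn:
    - [0,0,0]
    - [0,0,0]
    - [0,0,0]
    - [0,0,0]
    - [0,0,0]
    - [0,0,0]

```text
clock: 6.18
position: [0.4468, 0.1734, 0.0343]
tool_rot: [-0.102, 3.139, 0.0]
wrist_force: [0.6, 0.3, -1.0]
width: 0.0559
finger_force: 20.0
```

```bash
python3 go.py base:.034
python3 - <<'E'
from h import *
s=env.snapshot("side");cv2.imwrite("pics/s2.png",cv2.resize(s["frame"][190:310,140:300],None,fx=4,fy=4))
E
```

```text
6.17 [0.4468 0.1734 0.0343] psi -3.0765 w 0.0559 F [ 0.6  0.3 -1. ] 20.0 q6 -1.51
base:.034 dcm [ 0.02 -0.11  0.03] turn [ 0.    0.01 -0.  ]
```

View pics/s2.png

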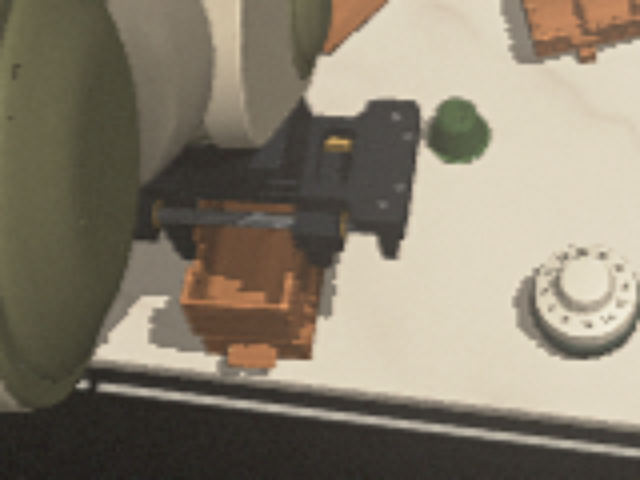

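The deep tray sits squarely in line over the base, whose tab shows at (245,360) below the deep tray's plain end. I lower the last millimetre, release and rise.

Request:
drive_tool:
  fingers: [1,1,-1,-1,-1,-1,-1,-1]
  delta_pos:
    - [0,0,0.1]
    - [0,0,0.12]
    - [0,0,0.12]
    - [0,0,0.12]
    - [0,0,0.12]
    - [0,0,-4]
    - [0,0,-9]
    - [0,0,-12]
  turn:
    - [0,0,0]
    - [0,0,0]
    - [0,0,0]
    - [0,0,0]
    - [0,0,0]
    - [0,0,0]
    - [0,0,0]
    - [0,0,0]

```text
clock: 7.22
position: [0.4468, 0.1736, 0.156]
tool_rot: [-0.103, 3.137, 0.0]
wrist_force: [0.1, 0.4, 0.6]
width: 0.0884
finger_force: 0.0
```

```bash
python3 go.py mid:.16
```

```text
7.22 [0.4468 0.1736 0.156 ] psi -3.0761 w 0.0884 F [0.1 0.4 0.6] 0.0 q6 -1.51
mid:.16 dcm [-16.53 -34.82  -0.36] turn [1.000e-02 1.000e-02 1.001e+01]
```

Request:
drive_tool:
  fingers: [-1,-1,-1,-1,-1,-1,-1,-1]
  delta_pos:
    - [-2.2,-4.6,-0.4]
    - [-4.4,-9.2,-0.4]
    - [-6.6,-13.8,-0.4]
    - [-8.8,-18.4,-0.4]
    - [-11,-23,-0.4]
    - [-13.2,-27.6,-0.4]
    - [-15.4,-32.2,-0.4]
    - [-16.5,-34.8,-0.4]
  turn:
    - [0,0,1.2]
    - [0,0,2.5]
    - [0,0,3.8]
    - [0,0,5.1]
    - [0,0,6.4]
    - [0,0,7.7]
    - [0,0,9]
    - [0,0,10]

```text
clock: 8.22
position: [0.6343, -0.1652, 0.1572]
tool_rot: [-1.948, -2.465, 0.0]
wrist_force: [-0.3, -0.5, -0.7]
width: 0.0881
finger_force: 0.0
```

Request:
drive_tool:
  fingers: [-1,-1,-1,-1]
  delta_pos:
    - [0,0,2]
    - [0,0,4]
    - [0,0,4]
    - [0,0,4]
  turn:
    - [0,0,0]
    - [0,0,0]
    - [0,0,0]
    - [0,0,0]

```text
clock: 8.72
position: [0.6341, -0.163, 0.1187]
tool_rot: [1.939, 2.471, 0.0]
wrist_force: [-0.1, -0.5, -0.0]
width: 0.0883
finger_force: 0.0
```

```bash
python3 go.py mid:.013
python3 - <<'E'
from h import *
s=env.snapshot("wrist");cv2.imwrite("pics/wr2.png",s["frame"])
s=env.snapshot("side");P,u,v=cloud(s)
print("deep",fit(P,(.447,.172),.065,.068)); print("mid",fit(P,(.634,-.163),1.809,.038))
E
```

```text
8.72 [ 0.6341 -0.163   0.1187] psi 1.8109 w 0.0883 F [-0.1 -0.5 -0. ] 0.0 q6 -0.67
mid:.013 dcm [-0.    0.03 10.57] turn [0.01 0.01 0.01]
deep (array([0.44516676, 0.17326569, 0.0549884 ]), 211, np.float64(0.001307244144750811))
mid (array([ 0.63353523, -0.16423031,  1.8138894 ]), 160, np.float64(0.001470905732246502))
```

View pics/wr2.png

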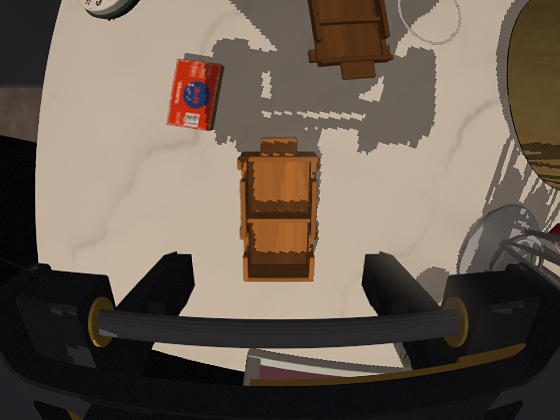

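The middle tray is at (280,218), centred between the fingers with its tab up the image. The deep tray stands within 2 mm of the base. I descend and grip.

Request:
drive_tool:
  fingers: [-1,-1,-1,-1,1,1,1,1]
  delta_pos:
    - [0,0,4]
    - [0,0,8]
    - [0,0,10.5]
    - [0,0,10.5]
    - [0,0,10.5]
    - [0,0,10.5]
    - [0,0,10.5]
    - [0,0,10.5]
  turn:
    - [0,0,0]
    - [0,0,0]
    - [0,0,0]
    - [0,0,0]
    - [0,0,0]
    - [0,0,0]
    - [0,0,0]
    - [0,0,0]

```text
clock: 9.82
position: [0.6341, -0.1631, 0.0135]
tool_rot: [1.939, 2.47, 0.001]
wrist_force: [-1.0, 0.2, 3.8]
width: 0.0561
finger_force: 20.0
```

```bash
python3 go.py base:.2
```

```text
9.82 [ 0.6341 -0.1631  0.0135] psi 1.8107 w 0.0561 F [-1.   0.2  3.8] 20.0 q6 -0.67
base:.2 dcm [ 37.02 -10.23 -18.68] turn [  0.     0.01 -10.  ]
```

Request:
drive_tool:
  fingers: [1,1,1,1,1,1,1,1]
  delta_pos:
    - [0,0,-5]
    - [0,0,-11]
    - [5,-1.4,-16]
    - [11,-3,-16]
    - [17,-4.7,-16]
    - [23,-6.4,-16]
    - [29,-8,-16]
    - [35,-9.7,-16]
  turn:
    - [0,0,0]
    - [0,0,0]
    - [0,0,-1.2]
    - [0,0,-2.5]
    - [0,0,-3.8]
    - [0,0,-5.1]
    - [0,0,-6.4]
    - [0,0,-7.7]

```text
clock: 10.82
position: [0.458, 0.1503, 0.1729]
tool_rot: [0.392, 3.117, 0.0]
wrist_force: [0.7, 1.1, -1.1]
width: 0.0557
finger_force: 20.0
```

```bash
sed -i 's/"base":([^)]*)/"base":(.4463,.1733,3.203)/' go.py; python3 go.py base:.17
```

```text
10.82 [0.458  0.1503 0.1729] psi 2.8915 w 0.0557 F [ 0.7  1.1 -1.1] 20.0 q6 -1.25
base:.17 dcm [1.7  1.94 0.29] turn [ 0.    0.   -2.23]
```

Request:
drive_tool:
  fingers: [1,1,1,1,1]
  delta_pos:
    - [0.8,1,0.2]
    - [1.7,1.8,0.3]
    - [1.7,1.8,2]
    - [1.7,1.8,4]
    - [1.7,1.8,4]
  turn:
    - [0,0,-1.1]
    - [0,0,-2.23]
    - [0,0,-2.23]
    - [0,0,-2.23]
    - [0,0,-2.23]

```text
clock: 11.45
position: [0.4466, 0.1704, 0.1319]
tool_rot: [0.087, -3.138, 0.0]
wrist_force: [0.1, 0.3, -1.2]
width: 0.0562
finger_force: 20.0
```

```bash
python3 go.py base:.082
```

```text
11.45 [0.4466 0.1704 0.1319] psi -3.0859 w 0.0562 F [ 0.1  0.3 -1.2] 20.0 q6 -1.51
base:.082 dcm [0.   0.29 4.99] turn [-0.   -0.02 -0.04]
```

Request:
drive_tool:
  fingers: [1,1,1,1,1]
  delta_pos:
    - [0,0.2,2]
    - [0,0.2,4]
    - [0,0.2,4.6]
    - [0,0.2,4.9]
    - [0,0.2,4.9]
  turn:
    - [0,0,0]
    - [0,0,0]
    - [0,0,0]
    - [0,0,0]
    - [0,0,0]

```text
clock: 12.08
position: [0.4477, 0.1725, 0.0844]
tool_rot: [-0.087, 3.14, 0.0]
wrist_force: [-0.5, -1.2, -0.8]
width: 0.056
finger_force: 20.0
```

```bash
python3 go.py base:.082
python3 - <<'E'
from h import *
s=env.snapshot("side");P,u,v=cloud(s)
print("mid held",fit(P,(.447,.172),.065,.107)); print("deep",fit(P,(.445,.173),.065,.068))
E
```

```text
12.07 [0.4477 0.1725 0.0844] psi -3.086 w 0.056 F [-0.5 -1.2 -0.8] 20.0 q6 -1.5
base:.082 dcm [0.13 0.09 0.24] turn [ 0.    0.01 -0.04]
mid held (array([0.44532623, 0.17303751, 0.09000404]), 200, np.float64(0.002932261547087027))
deep (array([0.44433904, 0.17293885, 0.05966355]), 76, np.float64(0.0011185686872463574))
```

Request:
drive_tool:
  fingers: [1,1,1,-1,-1,-1,-1]
  delta_pos:
    - [0.1,0,0.15]
    - [0.1,0,0.3]
    - [0.1,0,0.3]
    - [0.1,0,0.3]
    - [0.1,0,0.3]
    - [0.1,0,0.3]
    - [0.1,0,0.3]
  turn:
    - [0,0,0]
    - [0,0,0]
    - [0,0,0]
    - [0,0,0]
    - [0,0,0]
    - [0,0,0]
    - [0,0,0]

```text
clock: 13.0
position: [0.4463, 0.1724, 0.0808]
tool_rot: [0.087, -3.14, 0.0]
wrist_force: [0.2, -0.5, 0.4]
width: 0.0876
finger_force: 0.0
```

Request:
drive_tool:
  fingers: [-1,-1,-1,-1]
  delta_pos:
    - [0,0,-3]
    - [0,0,-7]
    - [0,0,-9]
    - [0,0,-9]
  turn:
    - [0,0,0]
    - [0,0,0]
    - [0,0,0]
    - [0,0,0]

```text
clock: 13.5
position: [0.4468, 0.1725, 0.1717]
tool_rot: [-0.088, 3.138, 0.0]
wrist_force: [-0.4, -0.1, -0.1]
width: 0.0881
finger_force: 0.0
```

```bash
python3 go.py shal:.16
```

```text
13.5 [0.4468 0.1725 0.1717] psi -3.0858 w 0.0881 F [-0.4 -0.1 -0.1] 0.0 q6 -1.5
shal:.16 dcm [-18.83 -17.23   1.22] turn [0.01 0.02 8.93]
```

Request:
drive_tool:
  fingers: [-1,-1,-1,-1,-1,-1,-1,-1]
  delta_pos:
    - [-3,-2.7,0]
    - [-6,-5.5,0]
    - [-9,-8.2,0]
    - [-12,-11,0]
    - [-15,-13.7,1]
    - [-18,-16.5,2]
    - [-18.8,-17.2,4]
    - [-18.8,-17.2,5]
  turn:
    - [0,0,1.2]
    - [0,0,2.5]
    - [0,0,3.8]
    - [0,0,5.1]
    - [0,0,6.4]
    - [0,0,7.7]
    - [0,0,8.9]
    - [0,0,8.9]

```text
clock: 14.5
position: [0.6429, 0.0108, 0.1179]
tool_rot: [-1.754, -2.602, 0.002]
wrist_force: [-0.2, 0.5, -0.1]
width: 0.088
finger_force: 0.0
```

Request:
drive_tool:
  fingers: [-1,-1]
  delta_pos:
    - [0,0,0]
    - [0,0,0]
  turn:
    - [0,0,0]
    - [0,0,0]

```text
clock: 14.75
position: [0.6436, 0.0117, 0.1215]
tool_rot: [1.753, 2.606, 0.001]
wrist_force: [0.2, -0.1, 0.0]
width: 0.088
finger_force: 0.0
```

```bash
python3 go.py shal:.012
python3 - <<'E'
from h import *
s=env.snapshot("side");P,u,v=cloud(s)
cv2.imwrite("pics/s3.png",s["frame"])
print("mid",fit(P,(.447,.172),.065,.106)); print("shal",fit(P,(.644,.011),1.95,.028))
E
```

```text
14.75 [0.6436 0.0117 0.1215] psi 1.9571 w 0.088 F [ 0.2 -0.1  0. ] 0.0 q6 -0.55
shal:.012 dcm [-0.09  0.05 10.95] turn [0.01 0.   0.05]
mid (array([0.44612907, 0.1718754 , 0.04089988]), 131, np.float64(0.0019319271050982079))
shal (array([0.64296256, 0.01046164, 1.94958027]), 135, np.float64(0.001499040700182093))
```

View pics/s3.png

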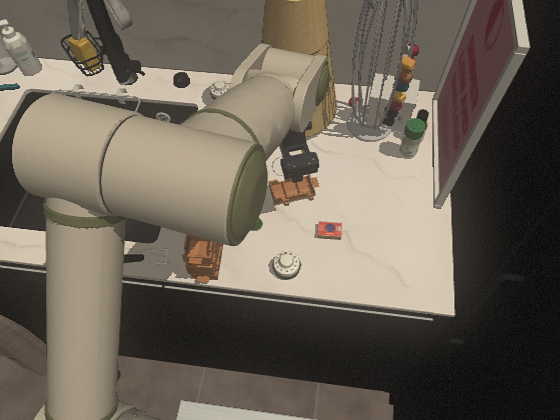

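The arm hides part of the stack, but the middle tray stands on the deep tray at (203,250) and the shallow tray is under the gripper at (293,190). I grip the shallow tray lower, since its rim is at 28 mm.

Request:
drive_tool:
  fingers: [-1,-1,-1,-1,1,1,1,1]
  delta_pos:
    - [-0.1,0,4]
    - [-0.1,0,8]
    - [-0.1,0,11.4]
    - [-0.1,0,11.4]
    - [-0.1,0,11.4]
    - [-0.1,0,11.4]
    - [-0.1,0,11.4]
    - [-0.1,0,11.4]
  turn:
    - [0,0,0]
    - [0,0,0]
    - [0,0,0]
    - [0,0,0]
    - [0,0,0]
    - [0,0,0]
    - [0,0,0]
    - [0,0,0]

```text
clock: 15.8
position: [0.6443, 0.0102, 0.0076]
tool_rot: [1.756, 2.603, 0.001]
wrist_force: [-0.9, 0.3, 4.0]
width: 0.0557
finger_force: 20.0
```

```bash
sed -i 's/"base":([^)]*)/"base":(.4465,.1727,3.2)/' go.py; python3 go.py base:.22
```

```text
15.8 [0.6443 0.0102 0.0076] psi 1.9546 w 0.0557 F [-0.9  0.3  4. ] 20.0 q6 -0.55
base:.22 dcm [ 22.46 -12.24 -21.26] turn [ 0.    0.01 -8.92]
```

Request:
drive_tool:
  fingers: [1,1,1,1,1,1,1,1]
  delta_pos:
    - [0,0,-5]
    - [0,0,-11]
    - [0,0,-16]
    - [3.5,-1.9,-20]
    - [9,-4.9,-20]
    - [14,-7.6,-20]
    - [19,-10.3,-20]
    - [22.4,-12.2,-20]
  turn:
    - [0,0,0]
    - [0,0,-1.2]
    - [0,0,-2.4]
    - [0,0,-3.7]
    - [0,0,-5]
    - [0,0,-6.3]
    - [0,0,-7.6]
    - [0,0,-8.9]

```text
clock: 16.8
position: [0.445, 0.1734, 0.2069]
tool_rot: [0.098, -3.14, -0.0]
wrist_force: [-0.1, 1.0, -1.3]
width: 0.0556
finger_force: 20.0
```

Request:
drive_tool:
  fingers: [1,1,1,1]
  delta_pos:
    - [0,0,2]
    - [0,0,4]
    - [0,0,5]
    - [0,0,5]
  turn:
    - [0,0,0]
    - [0,0,0]
    - [0,0,0]
    - [0,0,0]

```text
clock: 17.3
position: [0.4469, 0.1721, 0.1566]
tool_rot: [0.087, -3.139, 0.0]
wrist_force: [-0.0, 0.4, -0.7]
width: 0.0559
finger_force: 20.0
```

```bash
python3 go.py base:.114
python3 - <<'E'
from h import *
s=env.snapshot("side");cv2.imwrite("pics/s4.png",cv2.resize(s["frame"][170:310,140:300],None,fx=4,fy=4))
E
```

```text
17.3 [0.4469 0.1721 0.1566] psi -3.0861 w 0.0559 F [-0.   0.4 -0.7] 20.0 q6 -1.5
base:.114 dcm [0.03 0.06 4.26] turn [-0.   -0.01 -0.02]
```

View pics/s4.png

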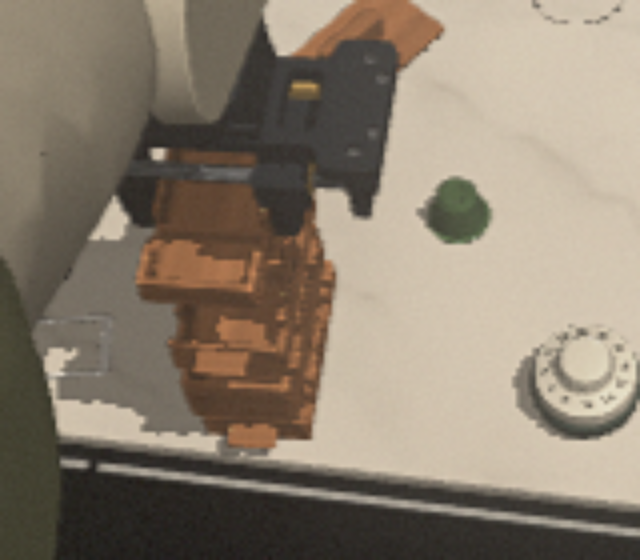

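The shallow tray hangs in line above the middle tray, whose tab shows at (222,362) over the base tab at (250,437). I lower and release.

Request:
drive_tool:
  fingers: [1,1,1,1,1,1]
  delta_pos:
    - [0,0,2]
    - [0,0,3.4]
    - [0,0,4]
    - [0,0,4.2]
    - [0,0,4.3]
    - [0,0,4.3]
  turn:
    - [0,0,0]
    - [0,0,0]
    - [0,0,0]
    - [0,0,0]
    - [0,0,0]
    - [0,0,0]

```text
clock: 18.1
position: [0.4472, 0.1723, 0.1141]
tool_rot: [-0.087, 3.14, 0.0]
wrist_force: [-0.3, -0.1, -1.1]
width: 0.0557
finger_force: 20.0
```

```bash
python3 go.py base:.1135
```

```text
18.1 [0.4472 0.1723 0.1141] psi -3.0859 w 0.0557 F [-0.3 -0.1 -1.1] 20.0 q6 -1.5
base:.1135 dcm [0.06 0.05 0.06] turn [ 0.    0.   -0.02]
```

Request:
drive_tool:
  fingers: [1,1,-1,-1,-1,-1,-1]
  delta_pos:
    - [0,0,0.08]
    - [0,0,0.08]
    - [0,0,0.08]
    - [0,0,0.08]
    - [0,0,0.08]
    - [0,0,0.08]
    - [0,0,0]
  turn:
    - [0,0,0]
    - [0,0,0]
    - [0,0,0]
    - [0,0,0]
    - [0,0,0]
    - [0,0,0]
    - [0,0,0]

```text
clock: 18.98
position: [0.447, 0.1722, 0.1138]
tool_rot: [0.087, -3.14, 0.0]
wrist_force: [-0.2, -0.1, 0.0]
width: 0.088
finger_force: 0.0
```

Request:
drive_tool:
  fingers: [-1,-1,-1,-1]
  delta_pos:
    - [0,0,-3]
    - [0,0,-6]
    - [0,0,-8]
    - [0,0,-8]
  turn:
    - [0,0,0]
    - [0,0,0]
    - [0,0,0]
    - [0,0,0]

```text
clock: 19.48
position: [0.4475, 0.1723, 0.1948]
tool_rot: [-0.087, 3.138, 0.0]
wrist_force: [0.6, -0.1, -1.5]
width: 0.0884
finger_force: 0.0
```

```bash
python3 go.py lid:.19
```

```text
19.48 [0.4475 0.1723 0.1948] psi -3.086 w 0.0884 F [ 0.6 -0.1 -1.5] 0.0 q6 -1.5
lid:.19 dcm [-19.78  -1.73   0.53] turn [0.01 0.02 4.59]
```

Request:
drive_tool:
  fingers: [-1,-1,-1,-1,-1,-1,-1,-1]
  delta_pos:
    - [-5,-0.4,0]
    - [-10,-0.9,0]
    - [-15,-1.3,0]
    - [-19.8,-1.7,0]
    - [-19.8,-1.7,4]
    - [-19.8,-1.7,8.5]
    - [-19.8,-1.7,8.5]
    - [-19.8,-1.7,8.5]
  turn:
    - [0,0,1.2]
    - [0,0,2.4]
    - [0,0,3.6]
    - [0,0,4.6]
    - [0,0,4.6]
    - [0,0,4.6]
    - [0,0,4.6]
    - [0,0,4.6]

```text
clock: 20.48
position: [0.6462, 0.1664, 0.1103]
tool_rot: [0.908, 3.006, 0.001]
wrist_force: [0.1, 0.5, 1.3]
width: 0.0879
finger_force: 0.0
```

```bash
python3 go.py lid:.012
python3 - <<'E'
from h import *
s=env.snapshot("wrist");cv2.imwrite("pics/wr3.png",s["frame"])
for n in ("top","side"):
    s=env.snapshot(n);P,u,v=cloud(s)
    print(n,"shal",fit(P,(.447,.172),.065,.134),"lid",np.round(rect(P,(.646,.166),.022,.04),3))
cv2.imwrite("pics/s5.png",cv2.resize(s["frame"][150:310,140:300],None,fx=3,fy=3))
E
```

```text
20.48 [0.6462 0.1664 0.1103] psi 2.5551 w 0.0879 F [0.1 0.5 1.3] 0.0 q6 -0.91
lid:.012 dcm [ 0.01 -0.05  9.82] turn [ 0.01  0.01 -0.01]
top shal (array([0.44764439, 0.17346609, 0.05379292]), 76, np.float64(0.000980454351771685)) lid [0. 0. 0. 0. 0. 0.]
side shal (array([0.44519068, 0.1718651 , 0.05305093]), 142, np.float64(0.0010792970262000203)) lid [ 0.645  0.166  2.49  42.52  15.274 98.   ]
```

View pics/wr3.png

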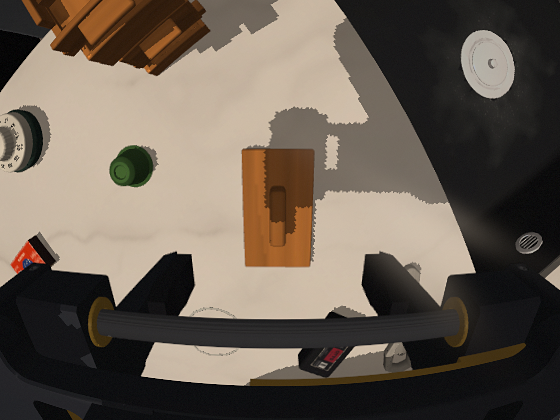

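View pics/s5.png

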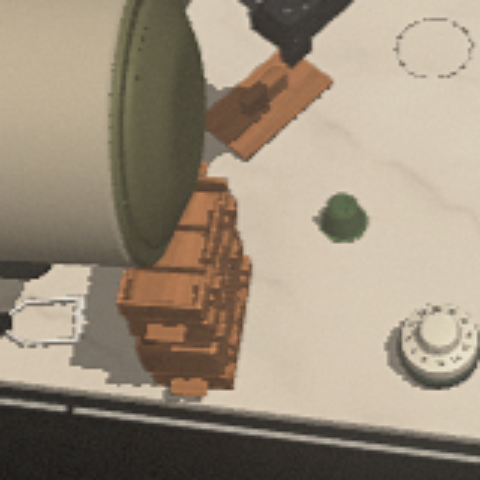

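The lid is at (278,208) with its handle centred under the gripper, and the side view shows the three-tray stack straight, with tabs alternating. I descend to the handle.

Request:
drive_tool:
  fingers: [-1,-1,-1,-1,0,1,1,1]
  delta_pos:
    - [0,0,4]
    - [0,0,8]
    - [0,0,9.5]
    - [0,0,9.8]
    - [0,0,9.8]
    - [0,0,9.8]
    - [0,0,9.8]
    - [0,0,9.8]
  turn:
    - [0,0,0]
    - [0,0,0]
    - [0,0,0]
    - [0,0,0]
    - [0,0,0]
    - [0,0,0]
    - [0,0,0]
    - [0,0,0]

```text
clock: 21.62
position: [0.6458, 0.1663, 0.0111]
tool_rot: [0.908, 3.007, 0.0]
wrist_force: [0.8, -0.0, -0.4]
width: 0.0502
finger_force: 0.0
```

Request:
drive_tool:
  fingers: [1,1,1,1]
  delta_pos:
    - [0,0,0]
    - [0,0,0]
    - [0,0,0]
    - [0,0,0]
  turn:
    - [0,0,0]
    - [0,0,0]
    - [0,0,0]
    - [0,0,0]

```text
clock: 22.12
position: [0.6456, 0.1663, 0.0108]
tool_rot: [-0.908, -3.007, -0.0]
wrist_force: [-0.3, 0.4, 0.7]
width: 0.0115
finger_force: 20.0
```

```bash
sed -i 's/"base":([^)]*)/"base":(.4464,.1727,3.196)/' go.py; python3 go.py base:.19
```

```text
22.12 [0.6456 0.1663 0.0108] psi 2.555 w 0.0115 F [-0.3  0.4  0.7] 20.0 q6 -0.91
base:.19 dcm [ 16.95 -10.49 -17.92] turn [ 0.   -0.   -4.59]
```

Request:
drive_tool:
  fingers: [1,1,1,1,1,1,1,1]
  delta_pos:
    - [0,0,-5]
    - [0,0,-11]
    - [0,0,-16]
    - [2,-1.2,-19.5]
    - [7,-4.3,-19.5]
    - [12,-7.4,-19.5]
    - [16,-9.9,-19.5]
    - [16.95,-10.5,-19.5]
  turn:
    - [0,0,0]
    - [0,0,-0.5]
    - [0,0,-1]
    - [0,0,-2]
    - [0,0,-3]
    - [0,0,-4]
    - [0,0,-4.6]
    - [0,0,-4.6]

```text
clock: 23.12
position: [0.4444, 0.1729, 0.2062]
tool_rot: [-0.089, 3.14, 0.0]
wrist_force: [1.0, -0.6, -1.1]
width: 0.0117
finger_force: 20.0
```

Request:
drive_tool:
  fingers: [1,1,1,1]
  delta_pos:
    - [0,0,2]
    - [0,0,4]
    - [0,0,4]
    - [0,0,4]
  turn:
    - [0,0,0]
    - [0,0,0]
    - [0,0,0]
    - [0,0,0]

```text
clock: 23.62
position: [0.4471, 0.1727, 0.1665]
tool_rot: [-0.087, 3.139, 0.0]
wrist_force: [-0.3, 0.5, -0.8]
width: 0.012
finger_force: 20.0
```

```bash
python3 go.py base:.1425;  python3 - <<'E'
from h import *
s=env.snapshot("side");P,u,v=cloud(s);cv2.imwrite("pics/s6.png",cv2.resize(s["frame"][150:310,140:300],None,fx=3,fy=3))
print("shal",fit(P,(.447,.172),.065,.134)); 
E
```

```text
23.62 [0.4471 0.1727 0.1665] psi -3.0865 w 0.012 F [-0.3  0.5 -0.8] 20.0 q6 -1.5
base:.1425 dcm [0.07 0.01 2.4 ] turn [0.   0.01 0.01]
shal (array([0.44479953, 0.17174839, 0.05089014]), 121, np.float64(0.001185320115550191))
```

View pics/s6.png

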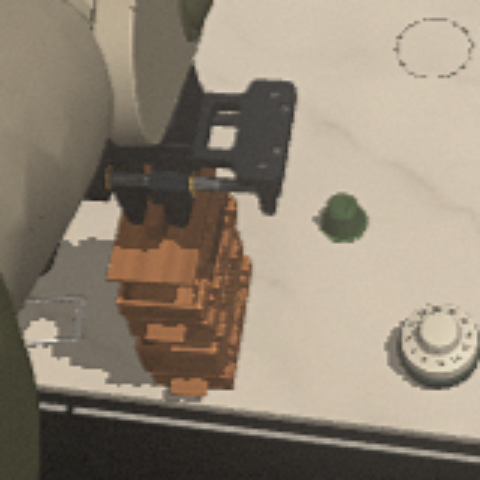

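The lid hangs level at (155,260), directly over the shallow tray. I lower it into the mouth.

Request:
drive_tool:
  fingers: [1,1,1,1,1]
  delta_pos:
    - [0.1,0,1.2]
    - [0.1,0,2]
    - [0.1,0,2.4]
    - [0.1,0,2.5]
    - [0.1,0,2.5]
  turn:
    - [0,0,0]
    - [0,0,0]
    - [0,0,0]
    - [0,0,0]
    - [0,0,0]

```text
clock: 24.3
position: [0.4455, 0.1726, 0.1409]
tool_rot: [-0.087, 3.14, 0.0]
wrist_force: [0.8, -0.2, -0.9]
width: 0.0119
finger_force: 20.0
```

```bash
python3 go.py base:.1408
```

```text
24.3 [0.4455 0.1726 0.1409] psi -3.086 w 0.0119 F [ 0.8 -0.2 -0.9] 20.0 q6 -1.5
base:.1408 dcm [-0.09  0.    0.01] turn [0.   0.   0.01]
```

Request:
drive_tool:
  fingers: [1,1,-1,-1,-1,-1,-1,-1]
  delta_pos:
    - [0,0,0.03]
    - [0,0,0.03]
    - [0,0,0]
    - [0,0,0]
    - [0,0,0]
    - [0,0,0]
    - [0,0,-2]
    - [0,0,-6]
  turn:
    - [0,0,0]
    - [0,0,0]
    - [0,0,0]
    - [0,0,0]
    - [0,0,0]
    - [0,0,0]
    - [0,0,0]
    - [0,0,0]

```text
clock: 25.3
position: [0.4447, 0.1725, 0.2006]
tool_rot: [0.087, -3.137, 0.001]
wrist_force: [-0.3, 0.5, -0.2]
width: 0.0699
finger_force: 0.0
```

Request:
drive_tool:
  fingers: [-1,-1,-1,-1,-1,-1,-1,-1]
  delta_pos:
    - [0,0,-3]
    - [-4,-1,-5]
    - [-8,-2,-5]
    - [-12,-4,-5]
    - [-16,-8,-5]
    - [-20,-12,-5]
    - [-20,-16,-5]
    - [-20,-20,-5]
  turn:
    - [0,0,0]
    - [0,0,0]
    - [0,0,0]
    - [0,0,0]
    - [0,0,0]
    - [0,0,0]
    - [0,0,0]
    - [0,0,0]

```text
clock: 26.3
position: [0.6564, -0.0173, 0.2501]
tool_rot: [0.087, -3.14, -0.0]
wrist_force: [0.1, -0.8, -0.2]
width: 0.0881
finger_force: 0.0
```

```bash
python3 go.py;  python3 - <<'E'
from h import *
for n in ("top","side"):
    s=env.snapshot(n);P,u,v=cloud(s)
    print(n,"handle",np.round(rect(P,(.446,.172),.15,.17),3),"plate",np.round(rect(P,(.446,.172),.134,.142),3))
    q=P[(np.hypot(P[:,0]-.446,P[:,1]-.172)<.05)];zz=q[(q[:,2]>.128)&(q[:,2]<.146)];c,*_=np.linalg.lstsq(np.c_[zz[:,:2]-[.446,.172],np.ones(len(zz))],zz[:,2],rcond=None);print("plane",c)
    print("timer",np.round(rect(P,(.446,-.003),.01,.06,.05),3)[:2])
    cv2.imwrite(f"pics/f_{n}.png",cv2.resize(s["frame"][150:310,140:380],None,fx=3,fy=3))
E
```

```text
26.3 [ 0.6564 -0.0173  0.2501] psi -3.0859 w 0.0881 F [ 0.1 -0.8 -0.2] 0.0 q6 -1.83
top handle [4.4700e-01 1.7300e-01 5.5000e-02 4.1952e+01 1.0595e+01 1.5800e+02] plate [4.52000e-01 1.75000e-01 2.70000e-02 1.09565e+02 5.45280e+01 9.83000e+02]
plane [ 0.00351115 -0.00123825  0.13904972]
timer [0. 0.]
side handle [0. 0. 0. 0. 0. 0.] plate [4.0600e-01 1.7000e-01 1.6420e+00 5.5048e+01 2.0689e+01 1.7700e+02]
plane [ 0.16103841 -0.02282095  0.14418697]
timer [ 0.446 -0.003]
```

View pics/f_side.png

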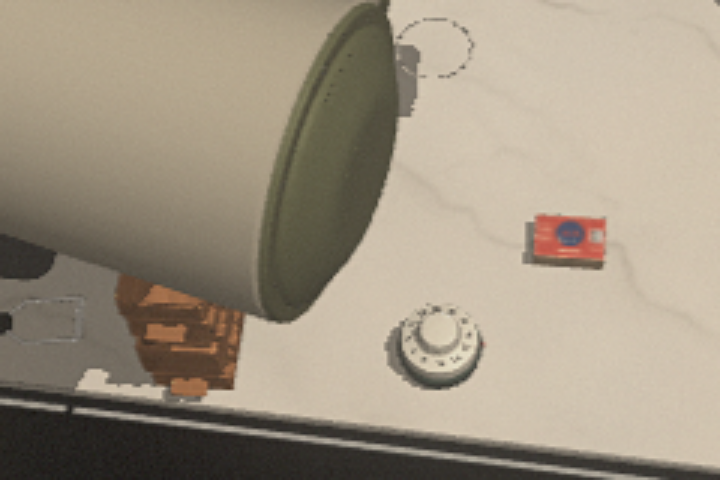

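In the side view the arm hides the top, but the lower stack at (195,340) and the timer and matchbox are undisturbed. The top depth shows the lid level at z = 139 mm (fully seated) and in line. I hand in.

```bash
python3 -c "
from workcell import env
print(env.close_job())"
```

```text
the job is handed in; nothing more can be done
None
```

The stack is built and handed in at about 26 s: deep, middle and shallow trays with tabs alternating, lid level and fully seated, timer and matchbox left where they were; no verdict was returned.

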